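# Tighten and lock the quick-release clamp of a support stand

### The job

The quick-release clamp on the little support stand is loose. Turn its wing nut clockwise until it comes up firmly against its stop, while the cam lever on the opposite end of the skewer is still open; then swing the lever up fully home against the clamp, and let go. Do not disturb the beaker, jar, timer and dropper bottle round the stand.

Things in the scene. Friction and masses are not known exactly. Their poses are not given: they have to be found in the camera images.
- stand: Stand, screwed down: base 150 x 110 x 14 mm (origin: centre of its underside), column, clamp collar holding a level bar (axis 111 mm up, along y) with an 81 mm ring at its -y end. Through the collar's ears (centre x +20, z 140 mm) goes a skewer in the x-z plane, 40 deg from vertical: upper end leans to -x (the robot's right) with the wing nut; lower end, on the +x side, has the cam lever.
- nut (a joint): Turn of the wing nut, rad: grows clockwise (seen from its free upper end, looking down along the skewer); 0 = very loose, 1.40 = up firm against a hard stop. Starts between 0.10 and 0.50. Takes about 0.25 N m to turn and stays where it is left; pressing on a little at the stop does no harm.
- nut_grip (a point): Grip point on the nut's axis inside its flat steel wing. z: along the skewer, outward (40 deg from vertical); x: the wing's width; y: its thickness (x, y turn with the nut). The wing is 10 mm thick, 50 mm wide, and reaches 15 mm beyond the point. A hub 22 to 32 mm across begins 21 mm below the point along z, the ears begin 34 mm below.
- lever (a joint): Angle of the cam lever, rad: 0 = fully home (square to the skewer, rising 40 deg to the stand's +x side); grows as it opens downward, limit 1.15. Starts open, 0.80 to 1.05. Stiff (0.4 N m friction: stays where left). With the nut firm a springy resistance joins in from 0.45 rad, to 0.6 to 0.8 N m in all at home (7 to 10 N at lever_grip); with a loose nut less.
- lever_hinge (a point): Middle of the lever's pivot at the skewer's lower end; the pivot is level, along the stand's y. It rises along the skewer by 3 mm per rad as the nut is tightened (4 mm in all). Axes as lever_grip.
- lever_grip (a point): Point in the lever's dark steel paddle end, 85 mm from the pivot. x: along the lever from pivot to end (the end is 21 mm beyond); y: along the pivot, the lever's width (18 mm); z: its thickness (12 mm). The axes turn with the lever. Closing swings the point up and round the pivot.
- beaker: Empty glass beaker, 54 mm across, 70 mm tall, under the stand's ring; leave alone. Origin: centre of the underside.
- jar: Brown screw-top jar with white cap, 54 mm across, 71 mm tall, on the stand's +y side; leave alone. Origin: centre of the underside.
- timer: Flat pale lab timer 62 x 68 x 18 mm, on the stand's +y side, below the nut's end; leave alone. Origin: centre of the underside.
- dropper: Small dark dropper bottle, 26 mm across, 78 mm tall, on the stand's -y side beyond the beaker, to -x of it; leave alone. Origin: centre of the underside.

How it is judged:
By the outcome, as a careful person would: the job done as asked, in the order asked, and still so for the second after the job is handed in, with the robot touching nothing.
It also fails if it takes over 58 s, if anything falls off the work surface, if the arm or the gripper's body presses on something with over 40 N, if the wrist force passes 120 N, or if a joint passes its speed limit or range.

### The arm

A 7-joint arm with a two-finger parallel gripper is mounted at the origin on a cart in front of the work surface, level with it; the furniture and walls round the work are solid. World frame = base frame: x ahead of the robot, y to its left, z up, the work surface at z = 0. Lengths are in mm, angles in rad, forces in N, time in s.
With the tool pointing down it reaches from about 350 to 900 mm from the base axis. Payload 8.1 kg.
Tool frame: the origin (TCP) lies midway between the tips of the shut fingers; the grasp point (between the pads) lies 19 mm behind it; z points along the fingers, y is the line along which they close (so a half turn about z gives the same grasp; the last joint's range is limited). The gripper opens to 92 mm and grips with 3 to 60 N. Pads are 19 mm wide; open, the fingers measure 130 mm over their backs; the gripper's body (75 mm by 190 mm) begins 47 mm behind the grasp point.
Start: joints at [1.014, 0.434, 0.025, 1.573, -0.012, 1.134, -0.075], TCP at [273.97, -561.767, 226.742] pointing down, gripper open.
Joint ranges: [-2.62, 2.62], [-0.44, 2.09], [-1.27, 1.32], [0.08, 2.57], [-1.32, 4.46], [0.12, 2], [-2.74, 2.74]. Speed limits (rad/s): [2.22, 2.22, 3.01, 3.01, 3.14, 3.14, 3.14].

### API

Orientations are given as [roll, pitch, yaw] about the fixed x, y, z axes, in that order (R = Rz(yaw) Ry(pitch) Rx(roll)).
In Python, from workcell import * gives the robot as it stands. The module is installed in compiled form; this text tells all that it offers.
- The arm moves only by the tool play_rows, never from a script. Its argument "series" is text: rows parted by semicolons, each of 7 numbers parted by spaces: the turn, a rotation vector about the tool's x, y, z in degrees, then the shift along the tool's x, y, z in m, then the finger opening in m, from 0 to 0.0918. In form: ax ay az dx dy dz grip; .... A call has 1 to 8 rows; each row shifts and turns the commanded pose from where the row before left it, along the tool's axes as they then stand; what a row does not reach is not made up. A row lasts 1/8 s, in which the tool goes at most 62.5 mm and 10.7 degrees, less where a joint would pass 70% of its speed; a pose out of reach is approached as far as the arm can. A call with a gripper value outside its range is refused whole. The fingers move at their own pace and stop on an object; "grip_force" is the grip in N (left out, the last holds). Time passes only in rows, so rows that do not move let the fingers close. It gives the time, the measured TCP pose, the force, the opening and the grip force at its end, in the units of the state.
- get_obs(): the state, without advancing time (a new reading comes with each control period).
- get_image(name): name is "scene" or "top" or "wrist"; returns a dict with "img" (420x560x3 uint8, blue, green, red), "intrinsics" (3x3 intrinsics, pixels), "D" ([k1, k2, p1, p2, k3] as OpenCV has them; the pictures are not rectified), "rvec" (rotation vector, rad) and "tvec" (3), from world to camera coordinates, as OpenCV has them; the wrist camera has in their place "tool_from_camera" (4x4, takes a point from camera to tool coordinates, whose origin is the TCP and whose axes are the flange's). Camera axes: x right, y down, z forward; pixel columns grow to the right and rows downward; lengths in mm; the calibration is good to about 2 mm. A picture is of the moment at which its call begins: read the wrist's pose just before it. There is no depth.
- finish_job(): hands the job in; it is judged then, once.
The state is a dict: "time_s": time; "joints": joint angles; "joint_velocities": joint speeds; "effort": joint torques, N m; "eef_pos": TCP position; "ee_rot": TCP orientation; "wrist_force": force on the tool from outside, world axes, zero at the start; "ft_torque": the same for the moment, N m; "width": opening from 0.0 (shut) to 1.0 (fully open); "gripper_force": force on a finger pad.
Only numpy, scipy, OpenCV 4.12 (cv2) and the standard library are available. Lean on these libraries where they do the work, as an engineer would, in place of code of your own. Each camera call takes 0.05 s, during which the arm holds its last target. There are 200 camera calls.

## Working session

There is one attempt and no reset: what is moved stays moved. The work goes in short steps, Python scripts to look and compute and a tool call to move; the robot and the scene stay as the last step left them, time stands still between calls to the robot, and variables do not carry over. Pictures are saved under pics/ and viewed, at most 12 in all, crops included, and the job is handed in when it is done.

Besides the shell and the picture viewer there is one more tool, called after "Emit:" as name(argument=value, ...) on one line, values as JSON. play_rows: Moves the arm, as the interface text tells. Its arguments: {"type":"object","properties":{"series":{"type":"string"},"grip_force":{"type":"number"}},"required":["series"]}

```bash
mkdir -p pics; python3 - <<'E'
from workcell import *
import cv2,pickle
o=get_obs();print(o)
d={n:get_image(n) for n in("scene","top")}
pickle.dump(d,open('d0.pkl','wb'))
for n in d:
    cv2.imwrite(f'pics/{n}0.png',d[n]['img']);print(n,d[n]['intrinsics'].tolist(),d[n]['D'],d[n]['rvec'],d[n]['tvec'])
E
```

```text
{'time_s': 0.0, 'joints': array([ 1.01444127,  0.43523407,  0.02495601,  1.57409303, -0.01161271,
        1.13396807, -0.07514248]), 'joint_velocities': array([-0.00142934, -0.00151964, -0.00062795, -0.00144257,  0.00116011,
       -0.00025214,  0.00060102]), 'effort': array([-1.76034897e-03, -6.67863107e+01,  9.83739384e-01, -3.14456570e+01,
       -6.06943807e-02,  4.30086418e-02,  1.58073799e-04]), 'eef_pos': array([ 273.70708485, -561.32295255,  225.9394404 ]), 'ee_rot': array([-3.14004002e+00,  1.23478734e-04,  4.53652901e-01]), 'wrist_force': array([0.05574363, 0.90306046, 0.46038596]), 'ft_torque': array([ 0.01578572, -0.00336374, -0.0213902 ]), 'gripper_force': 0.0, 'width': 1.0038388235081892}
scene [[534.094637044151, 0.0, 279.02455457108056], [0.0, 534.094637044151, 213.4887231115271], [0.0, 0.0, 1.0]] [0.03233891 0.         0.         0.         0.        ] [ 0.60133304 -2.55683673  1.31398674] [420.05279488 315.1190392  648.96177905]
top [[498.20885545131716, 0.0, 283.0775052088998], [0.0, 498.20885545131716, 205.9607357699555], [0.0, 0.0, 1.0]] [-0.11355777  0.          0.          0.          0.        ] [ 2.13749066 -2.1769748   0.13438877] [-107.73473273  521.63282463  931.18616641]
```

View pics/scene0.png

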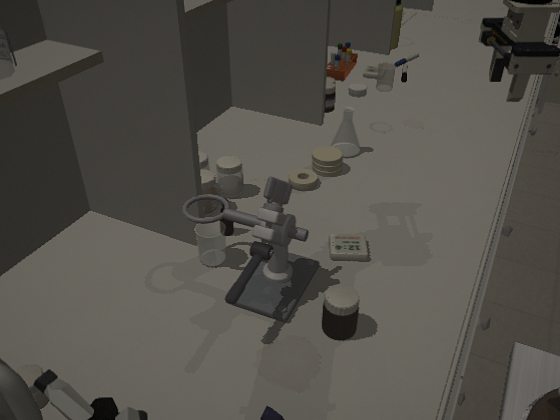

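View pics/top0.png

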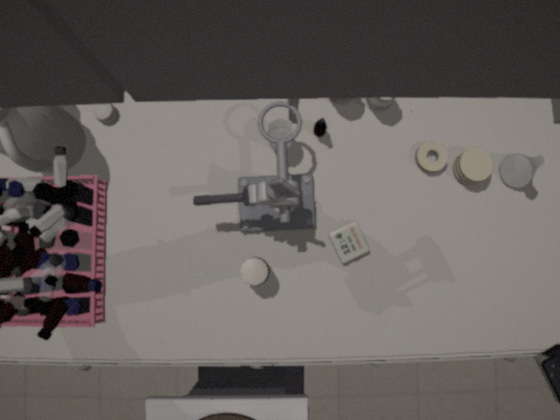

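The scene view shows the stand at about (275,250), with the wing nut at (278,190), lever paddle at (237,290) and jar at (340,312). In the top view the base spans about (239–316, 175–233). The lever points left, so the stand's +x is roughly world +y. I'll enlarge both.

```bash
cat > h.py <<'E'
import numpy as np,cv2,pickle
from scipy.spatial.transform import Rotation as Ro
def ray(c,p):
    u=cv2.undistortPoints(np.array([[p]],float),c['intrinsics'],c['D'])[0,0]
    R=cv2.Rodrigues(np.array(c['rvec']))[0];t=np.array(c['tvec']).ravel()
    d=R.T@np.array([u[0],u[1],1]);return -R.T@t,d/np.linalg.norm(d)
def onz(c,p,z):
    o,d=ray(c,p);return o+d*(z-o[2])/d[2]
def tri(cs,ps):
    A=np.zeros((3,3));b=np.zeros(3)
    for c,p in zip(cs,ps):
        o,d=ray(c,p);P=np.eye(3)-np.outer(d,d);A+=P;b+=P@o
    x=np.linalg.solve(A,b)
    return x,[np.linalg.norm(np.cross(x-ray(c,p)[0],ray(c,p)[1])) for c,p in zip(cs,ps)]
def proj(c,P):
    return cv2.projectPoints(np.array(P,float).reshape(-1,1,3),c['rvec'],c['tvec'],c['intrinsics'],c['D'])[0][:,0]
E
python3 - <<'E'
from h import *
d=pickle.load(open('d0.pkl','rb'))
t=d['top']['img'][150:250,185:325];s=d['scene']['img'][165:325,205:355]
t=cv2.resize(t,None,fx=5.6,fy=5.6,interpolation=cv2.INTER_CUBIC)
s=cv2.resize(s,None,fx=3.75,fy=3.75,interpolation=cv2.INTER_CUBIC)
f=lambda i:cv2.convertScaleAbs(i,alpha=1.8)
cv2.imwrite('pics/t1.png',f(t));cv2.imwrite('pics/s1.png',f(s))
for p in [(239,177),(314,175),(316,230),(241,233)]:print(onz(d['top'],p,14))
print('jar',onz(d['top'],(255,271),71),'timer',onz(d['top'],(349,242),18),'drop',onz(d['top'],(320,127),78))
for n in d:print(n,ray(d[n],(280,210)))
E
```

```text
[581.50588959 -30.7147126   14.        ]
[ 582.77191939 -179.89421731   14.        ]
[ 473.19017509 -180.96655362   14.        ]
[469.97464688 -33.83685037  14.        ]
jar [395.73748147 -63.63730069  71.        ] timer [ 448.18535017 -244.54433942   18.        ] drop [ 662.62346622 -189.55169673   78.        ]
scene (array([226.47302444, 495.50305092, 632.52070776]), array([ 0.3582945 , -0.73345238, -0.57764406]))
top (array([ 400.15261488, -116.00951139,  988.5519364 ]), array([ 0.11599719,  0.00502236, -0.99323684]))
```

View pics/t1.png

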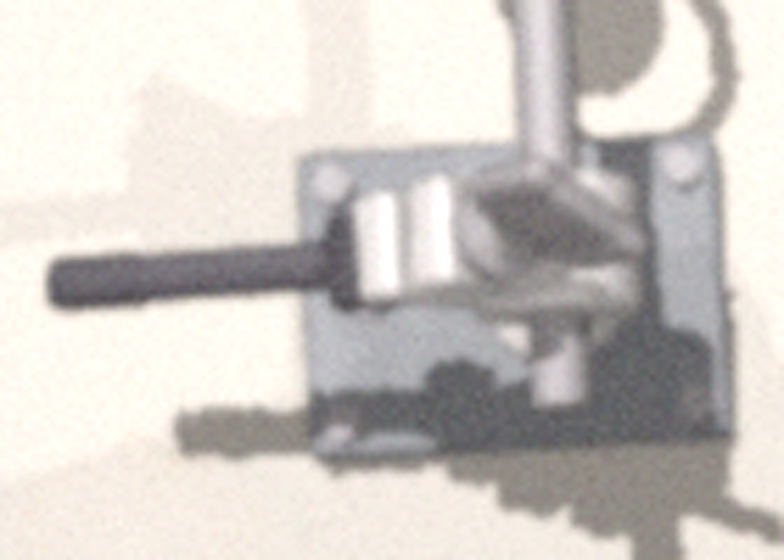

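View pics/s1.png

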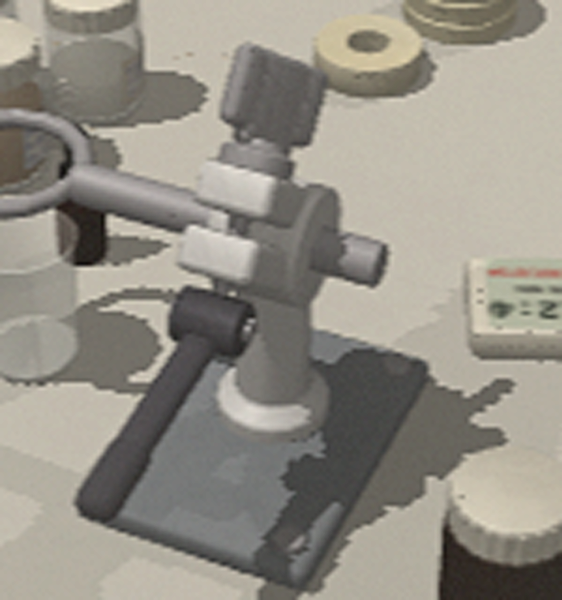

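The crops show the wing's outer edge at crop (245,45)–(325,75) in the scene view. The hinge barrel is at (212,320) and the lever end near (95,500). In the top crop the base corners are (305,152), (718,140), (733,440) and (315,455).

```bash
cat >> h.py <<'E'
def geom():
    d=pickle.load(open('d0.pkl','rb'));T=d['top'];S=d['scene']
    tp=lambda x,y:(185+x/5.6,150+y/5.6); sp=lambda x,y:(205+x/3.75,165+y/3.75)
    return d,T,S,tp,sp
def lineclose(o,d,p,u):
    A=np.stack([d,-u],1);s=np.linalg.lstsq(A,p-o,rcond=None)[0];return s[1],np.linalg.norm(o+d*s[0]-p-u*s[1])
def planeint(o,d,p,n): return o+d*((p-o)@n)/(d@n)
E
python3 - <<'E'
from h import *
np.set_printoptions(precision=1,suppress=True)
d,T,S,tp,sp=geom()
c=[onz(T,tp(*p),14) for p in[(305,152),(718,140),(733,440),(315,455)]]
print(c); C=np.mean(c,0)
xs=(c[0]-c[1]+c[3]-c[2]);yaw=np.arctan2(xs[1],xs[0]);print('C',C,np.degrees(yaw), np.degrees(np.arctan2(*(c[0]-c[3])[1::-1])))
cs=[onz(S,sp(*p),14) for p in[(80,508),(298,582),(427,363)]];print('scene corners',cs)
R=Ro.from_euler('z',yaw).as_matrix();C[2]=0
st=lambda w:R.T@(np.array(w)-C)
u=R@np.array([-np.sin(np.radians(40)),0,np.cos(np.radians(40))]);E=C+R@np.array([20,0,140])
# nut: edges along axis
for n,c_,p in[('wingface S',S,sp(277,97)),('wingtop S',S,sp(287,58)),('hub/ear S',S,sp(262,165)),('wing T',T,tp(560,210)),('hinge S',S,sp(212,320)),('hinge T',T,tp(345,258))]:
    o,dd=ray(c_,p);print(n,'along axis, miss',lineclose(o,dd,E,u))
print('hinge tri',[st(x) if len(x)==3 else x for x in tri([T,S],[tp(345,258),sp(212,320)])])
print('tip tri',[st(x) if len(x)==3 else x for x in tri([T,S],[tp(55,283),sp(95,498)])])
for a in(60,70,80):
    q=E+u*a
    w=[planeint(*ray(S,sp(*p)),q,u) for p in[(245,45),(325,75)]];v=w[1]-w[0];print(a,np.linalg.norm(v),R.T@v)
    a2=[planeint(*ray(T,tp(*p)),q,u) for p in[(545,160),(640,235)]];v=a2[1]-a2[0];print('  T',np.linalg.norm(v),R.T@v)
print('jar',st(onz(T,(255,271),71)),'timer',st(onz(T,(349,242),18)))
E
```

```text
[array([581.2, -31.6,  14. ]), array([ 582.8, -178.3,   14. ]), array([ 476. , -180.8,   14. ]), array([473.4, -34.4,  14. ])]
C [ 528.4 -106.3   14. ] 90.82041376230575 1.4456521451046669
scene corners [array([575.6, -23.8,  14. ]), array([472.9, -27.4,  14. ]), array([ 478.9, -178.8,   14. ])]
wingface S along axis, miss (np.float64(54.74456905848307), np.float64(1.3620516702744878))
wingtop S along axis, miss (np.float64(71.26152350449877), np.float64(1.913946125339429))
hub/ear S along axis, miss (np.float64(26.25989350273642), np.float64(0.5569217986734816))
wing T along axis, miss (np.float64(54.52668905250995), np.float64(2.81562061326415))
hinge S along axis, miss (np.float64(-40.28427795424888), np.float64(1.2786913078678006))
hinge T along axis, miss (np.float64(-52.86357896300035), np.float64(2.8275197295277206))
hinge tri [array([ 52.9,   0.8, 115.5]), [np.float64(1.3519886313042386), np.float64(1.3519886313043536)]]
tip tri [array([148.4,   2.2, 100.8]), [np.float64(0.2577066529519712), np.float64(0.25770665295207074)]]
60 39.44008574599671 [-26.7  18.5 -22.4]
  T 40.817865874536 [-27.5  19.3 -23.1]
70 46.07820153278476 [-31.2  21.6 -26.2]
  T 40.146466462177614 [-27.1  19.  -22.7]
80 52.71631731957283 [-35.7  24.7 -29.9]
  T 39.475067049819216 [-26.6  18.7 -22.3]
jar [ 44.5 132.   71. ] timer [-137.1   82.1   18. ]
```

```bash
cat >> h.py <<'E'
C=np.array([528.4,-106.3,0]);R=Ro.from_euler('z',90.8,degrees=True).as_matrix()
W=lambda p:C+R@np.array(p,float)
s4,c4=np.sin(np.radians(40)),np.cos(np.radians(40))
u=R@np.array([-s4,0,c4]);e1=R@np.array([c4,0,s4]);e2=R@np.array([0,1.,0]);EAR=W([20,0,140])
def frame(z,y):
    z=z/np.linalg.norm(z);y=y-z*(y@z);y/=np.linalg.norm(y);return np.stack([np.cross(y,z),y,z],1)
def plan(o,P,Q,n,g):
    p0=np.array(o['eef_pos']);R0=Ro.from_euler('xyz',o['ee_rot'])
    rv=(R0.inv()*Ro.from_matrix(Q)).as_rotvec();s=R0.inv().apply(np.array(P)-p0)
    print('total rot deg',np.degrees(rv).round(1),'shift m (initial axes)',(s/1000).round(4))
    rows=[]
    for i in range(n):
        Ri=R0*Ro.from_rotvec(rv*i/n);d=Ri.inv().apply((np.array(P)-p0)/n)/1000
        a=np.degrees(rv)/n;rows.append(' '.join(f'{v:.1f}' for v in a)+' '+' '.join(f'{v:.4f}' for v in d)+f' {g}')
    for i in range(0,n,8):print('; '.join(rows[i:i+8]))
E
cat > st.py <<'E'
from workcell import *
from h import *
np.set_printoptions(precision=2,suppress=True)
def obs():
    o=get_obs()
    print('t',round(o['time_s'],2),o['eef_pos'],o['ee_rot'],'q',o['joints'],'F',o['wrist_force'],'T',o['ft_torque'],'w',o['width']*91.8,o['gripper_force']);return o
E
python3 - <<'E'
from st import *
o=obs()
th=-28;w=e1*np.cos(np.radians(th))+e2*np.sin(np.radians(th))
Q=frame(-u,-np.cross(w,-u)*1.0)
if Q[:,1]@np.array([.88,-.36,-.3])<0: Q=frame(-u,-Q[:,1])
print(Q, 'grip',EAR+u*56)
plan(o,EAR+u*(56+100),Q,12,0.09)
E
```

```text
t 0.1 [ 273.73 -561.38  226.04] [-3.14  0.    0.45] q [ 1.01  0.44  0.02  1.57 -0.01  1.13 -0.08] F [ 0.12 -0.64 -0.28] T [ 0.03 -0.03 -0.03] w 91.59186930559012 0.0
[[ 0.46  0.89 -0.01]
 [ 0.68 -0.35  0.64]
 [ 0.57 -0.3  -0.77]] grip [ 528.62 -122.29  182.9 ]
total rot deg [ 29.4  28.  -35.3] shift m (initial axes) [ 0.39 -0.22 -0.03]
2.4 2.3 -2.9 0.0328 -0.0187 -0.0028 0.09; 2.4 2.3 -2.9 0.0338 -0.0171 -0.0006 0.09; 2.4 2.3 -2.9 0.0347 -0.0153 0.0014 0.09; 2.4 2.3 -2.9 0.0353 -0.0134 0.0035 0.09; 2.4 2.3 -2.9 0.0357 -0.0114 0.0055 0.09; 2.4 2.3 -2.9 0.0360 -0.0093 0.0074 0.09; 2.4 2.3 -2.9 0.0361 -0.0071 0.0092 0.09; 2.4 2.3 -2.9 0.0360 -0.0048 0.0109 0.09
2.4 2.3 -2.9 0.0357 -0.0025 0.0125 0.09; 2.4 2.3 -2.9 0.0352 -0.0001 0.0140 0.09; 2.4 2.3 -2.9 0.0346 0.0024 0.0154 0.09; 2.4 2.3 -2.9 0.0337 0.0048 0.0166 0.09
```

Emit:
play_rows(series="2.4 2.3 -2.9 0.033 -0.019 -0.006 0.06; 2.4 2.3 -2.9 0.034 -0.017 -0.003 0.06; 2.4 2.3 -2.9 0.035 -0.015 0.001 0.06; 2.4 2.3 -2.9 0.035 -0.013 0.003 0.06; 2.4 2.3 -2.9 0.036 -0.011 0.005 0.06; 2.4 2.3 -2.9 0.036 -0.009 0.007 0.06; 2.4 2.3 -2.9 0.036 -0.007 0.009 0.06; 2.4 2.3 -2.9 0.036 -0.005 0.011 0.06")

```text
time_s: 1.1
eef_pos: [447.5, -311.3, 255.3]
ee_rot: [-2.866, -0.379, 0.816]
wrist_force: [1.0, 0.4, 0.2]
width: 0.65
gripper_force: 0.0
```

Emit:
play_rows(series="2.4 2.3 -2.9 0.036 -0.002 0.012 0.06; 2.4 2.3 -2.9 0.035 0 0.014 0.06; 2.4 2.3 -2.9 0.034 0.002 0.015 0.06; 2.4 2.3 -2.9 0.034 0.005 0.017 0.06; 0 0 0 0 0 0 0.06; 0 0 0 0 0 0 0.06")

```text
time_s: 1.85
eef_pos: [532.7, -189.4, 264.9]
ee_rot: [-2.774, -0.592, 0.973]
wrist_force: [-0.5, -1.0, -0.1]
width: 0.651
gripper_force: 0.0
```

```bash
python3 - <<'E'
from st import *
o=obs()
w=get_image('wrist');pickle.dump((o,w),open('w1.pkl','wb'))
cv2.imwrite('pics/w1.png',cv2.convertScaleAbs(w['img'],alpha=1.6));print(w['tool_from_camera'],w['intrinsics'],w['D'])
Q=Ro.from_euler('xyz',o['ee_rot']).as_matrix();M=np.linalg.inv(w['tool_from_camera'])
def pr(P):
    p=M[:3,:3]@(Q.T@(P-o['eef_pos']))+M[:3,3];return cv2.projectPoints(p.reshape(1,1,3),np.zeros(3),np.zeros(3),w['intrinsics'],w['D'])[0].ravel()
for a in(71,56,22):print(a,pr(EAR+u*a))
for s in(-1,1):
  for a in(-28,):
    ww=e1*np.cos(np.radians(a))+e2*np.sin(np.radians(a));print('wing end',pr(EAR+u*71+s*25*ww))
E
```

```text
t 1.85 [ 532.67 -189.43  264.95] [-2.77 -0.59  0.97] q [ 0.8   0.59 -0.34  1.45 -0.41  1.49  0.11] F [-0.46 -1.04 -0.13] T [-0.73 -0.07  0.02] w 59.73769581349925 0.0
[[  -0.     -0.97   -0.26   70.09]
 [   1.     -0.     -0.      0.39]
 [   0.     -0.26    0.97 -156.6 ]
 [   0.      0.      0.      1.  ]] [[300.45   0.   279.7 ]
 [  0.   300.45 202.32]
 [  0.     0.     1.  ]] [-0.06  0.    0.    0.    0.  ]
71 [275.89 207.66]
56 [275.94 202.9 ]
22 [276.02 193.78]
wing end [276.22 234.83]
wing end [275.55 179.01]
```

View pics/w1.png

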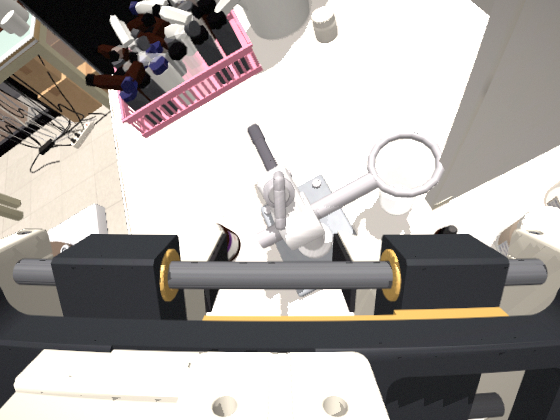

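The wing appears end-on at column ~280, rows 175–228. It is nearly vertical, so the jaws are lined up with it. I'll zoom in to get the small offset.

```bash
python3 - <<'E'
from h import *
o,w=pickle.load(open('w1.pkl','rb'))
c=w['img'][160:245,235:335];cv2.imwrite('pics/w1c.png',cv2.resize(c,None,fx=7,fy=7,interpolation=cv2.INTER_CUBIC))
E
```

```text
(no output)
```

View pics/w1c.png

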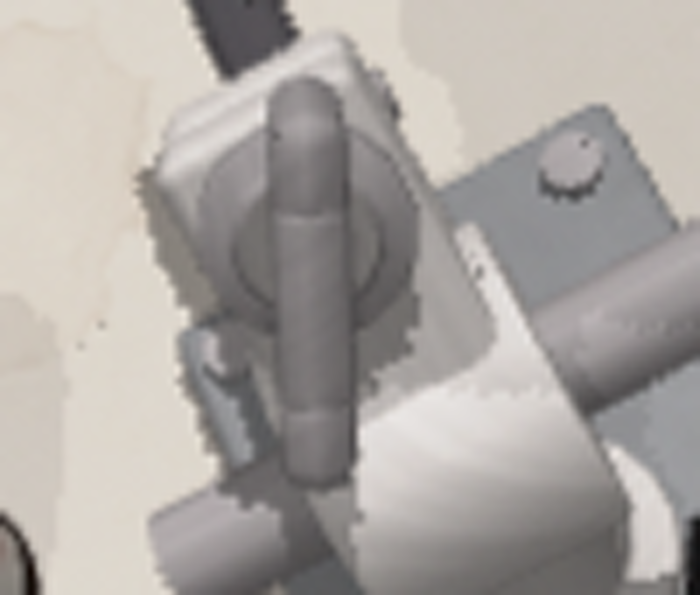

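```bash
python3 - <<'E'
from st import *
d,T,S,tp,sp=geom()
o,w=pickle.load(open('w1.pkl','rb'))
Q=Ro.from_euler('xyz',o['ee_rot']).as_matrix();X=w['tool_from_camera']
def wray(p):
    a=cv2.undistortPoints(np.array([[p]],float),w['intrinsics'],w['D'])[0,0]
    return Q@X[:3,3]+o['eef_pos'],Q@X[:3,:3]@(np.array([*a,1])/np.linalg.norm([*a,1]))
def t2(rs):
    A=sum(np.eye(3)-np.outer(d,d) for _,d in rs);b=sum((np.eye(3)-np.outer(d,d))@o for o,d in rs);x=np.linalg.solve(A,b)
    return x,[round(np.linalg.norm(np.cross(x-o,d)),1) for o,d in rs]
dec=lambda x:np.array([(x-EAR)@e1,(x-EAR)@e2,(x-EAR)@u])
for s in[(285,60),(290,56)]:
    x,r=t2([ray(S,sp(*s)),wray((279.6,200.5))]);print('top centre e1,e2,u',dec(x),r)
# lower wrist points: base bolt (575,165)->, lever tip etc as checks: base corners & lever end
for n,p in[('boltTL',(317,183.5))]: 
    oo,dd=wray(p);x=oo+dd*(16-oo[2])/dd[2];print(n,R.T@(x-C))
print('bolt by T',[R.T@(onz(T,tp(*p),16)-C) for p in[(330,183),(685,165)]])
x,r=t2([ray(T,tp(55,283)),ray(S,sp(95,498)),wray((254,126))]);print('lever end stand',R.T@(x-C),r)
E
```

```text
top centre e1,e2,u [ 2.94 -3.68 69.7 ] [np.float64(2.1), np.float64(2.1)]
top centre e1,e2,u [ 3.06 -3.02 71.63] [np.float64(3.1), np.float64(3.1)]
boltTL [ 62.66 -43.95  16.  ]
bolt by T [array([ 65.12, -42.03,  16.  ]), array([-60.61, -44.4 ,  16.  ])]
lever end stand [147.69  -0.07  98.28] [np.float64(2.4), np.float64(1.5), np.float64(3.1)]
```

```bash
cat >> h.py <<'E'
AX=EAR+3*e1-2.5*e2
def nutQ(th=-28,tw=-2):
    w=e1*np.cos(np.radians(th))+e2*np.sin(np.radians(th));Q=frame(-u,np.cross(w,u))
    if Q[:,1]@np.array([.88,-.36,-.3])<0: Q=frame(-u,-Q[:,1])
    return Q@Ro.from_euler('z',tw,degrees=True).as_matrix()
E
python3 - <<'E'
from st import *
plan(obs(),AX+u*(40),nutQ(),8,0.045)
E
```

```text
t 1.9 [ 532.44 -189.98  265.05] [-2.77 -0.59  0.97] q [ 0.8   0.59 -0.34  1.45 -0.41  1.49  0.11] F [ 0.84 -0.14  0.  ] T [-0.74 -0.1  -0.01] w 59.993072533149395 0.0
total rot deg [ 0.6  0.5 -2.5] shift m (initial axes) [ 0.   -0.    0.12]
0.1 0.1 -0.3 0.0003 -0.0003 0.0153 0.045; 0.1 0.1 -0.3 0.0003 -0.0003 0.0153 0.045; 0.1 0.1 -0.3 0.0003 -0.0003 0.0153 0.045; 0.1 0.1 -0.3 0.0003 -0.0003 0.0153 0.045; 0.1 0.1 -0.3 0.0003 -0.0002 0.0153 0.045; 0.1 0.1 -0.3 0.0003 -0.0002 0.0153 0.045; 0.1 0.1 -0.3 0.0002 -0.0002 0.0153 0.045; 0.1 0.1 -0.3 0.0002 -0.0002 0.0153 0.045
```

Emit:
play_rows(series="0.1 0.1 -0.3 0 0 0.016 0.05; 0.1 0.1 -0.3 0 0 0.016 0.05; 0.1 0.1 -0.3 0 0 0.016 0.05; 0.1 0.1 -0.3 0 0 0.016 0.05; 0.1 0.1 -0.3 0 0 0.016 0.05; 0.1 0 -0.3 0 0 0.016 0.05; 0 0 -0.3 0.001 -0.001 0.014 0.05; 0 0 -0.4 0.001 -0.001 0.012 0.05")

```text
time_s: 2.9
eef_pos: [530.7, -109.0, 172.5]
ee_rot: [-2.79, -0.616, 1.02]
wrist_force: [-0.6, 0.6, 0.3]
width: 0.544
gripper_force: 0.0
```

Emit:
play_rows(series="0 0 0 0 0 0 0.005; 0 0 0 0 0 0 0.005; 0 0 0 0 0 0 0.005; 0 0 0 0 0 0 0.005; 0 0 0 0 0 0 0.005; 0 0 0 0 0 0 0.005", grip_force=20)

```text
time_s: 3.65
eef_pos: [532.5, -110.7, 172.9]
ee_rot: [-2.794, -0.616, 1.019]
wrist_force: [8.5, -1.1, -5.6]
width: 0.108
gripper_force: 20.0
```

```bash
python3 - <<'E'
from st import *
o=obs();x=o['eef_pos']-EAR;print('tcp e1,e2,u',x@e1,x@e2,x@u)
w=get_image('wrist');cv2.imwrite('pics/w2.png',w['img'])
E
```

```text
t 3.65 [ 532.49 -110.7   172.92] [-2.79 -0.62  1.02] q [ 0.75  0.63 -0.38  1.66 -0.44  1.22  0.18] F [ 8.52 -1.1  -5.58] T [-1.37 -0.88 -0.86] w 9.882307870517687 20.033724904060364
tcp e1,e2,u 2.4242081046920076 -4.027139629547653 40.93708342105267
```

View pics/w2.png

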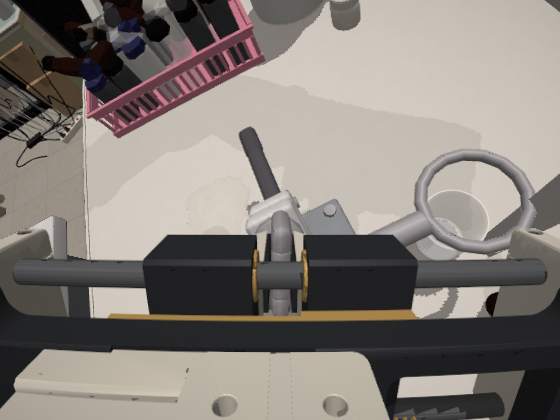

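The wing sits between the pads and the opening reads 9.9 mm, as it should. I'll raise the grip force, ease out the side force and turn.

Emit:
play_rows(series="0 0 0 0 0.002 0 0.003; 0 0 0 0 0 0 0.003; 0 0 5 0 0 0 0.003; 0 0 5 0 0 0 0.003; 0 0 5 0 0 0 0.003; 0 0 5 0 0 0 0.003; 0 0 0 0 0 0 0.003", grip_force=50)

```text
time_s: 4.58
eef_pos: [532.9, -110.9, 172.7]
ee_rot: [-2.601, -0.463, 0.652]
wrist_force: [1.2, -4.3, 2.8]
width: 0.105
gripper_force: 50.0
```

```bash
cat > chk.py <<'E'
from st import *
o=obs();x=o['eef_pos']-EAR;Q=Ro.from_euler('xyz',o['ee_rot']).as_matrix()
print('tcp e1,e2,u',x@e1,x@e2,x@u,'F tool',Q.T@o['wrist_force'],'T tool',Q.T@o['ft_torque'])
r=(Ro.from_matrix(nutQ()).inv()*Ro.from_matrix(Q)).as_rotvec(degrees=True);print('rot from start',r)
E
python3 chk.py
```

```text
t 4.58 [ 532.9  -110.89  172.66] [-2.6  -0.46  0.65] q [ 0.69  0.62 -0.3   1.66 -0.48  1.24 -0.13] F [ 1.21 -4.31  2.79] T [-0.81  0.23 -0.2 ] w 9.6678207593335 50.03080129623413
tcp e1,e2,u 2.1111141707893313 -4.438605733166833 40.8679408552139 F tool [-0.23  1.9  -4.92] T tool [-0.54 -0.6   0.3 ]
rot from start [-0.09 -0.05 19.93]
```

Emit:
play_rows(series="0 0 5 0 0 0 0.003; 0 0 5 0 0 0 0.003; 0 0 5 0 0 0 0.003; 0 0 5 0 0 0 0.003; 0 0 5 0 0 0 0.003; 0 0 0 0 0 0 0.003")

```text
time_s: 5.32
eef_pos: [533.2, -111.3, 172.3]
ee_rot: [-2.474, -0.212, 0.273]
wrist_force: [3.6, -3.8, 0.1]
width: 0.106
gripper_force: 50.0
```

```bash
python3 chk.py
```

```text
t 5.33 [ 533.23 -111.31  172.34] [-2.47 -0.21  0.27] q [ 0.62  0.6  -0.19  1.67 -0.53  1.26 -0.51] F [ 3.56 -3.82  0.12] T [-1.22 -0.06 -0.34] w 9.700521187468095 50.0048303604126
tcp e1,e2,u 1.5788628887475522 -4.758300659869334 40.888129619993684 F tool [ 2.37  3.88 -2.57] T tool [-1.23 -0.16  0.23]
rot from start [-0.16 -0.03 44.9 ]
```

Emit:
play_rows(series="0 0 4 0 0 0 0.003; 0 0 4 0 0 0 0.003; 0 0 0 0 0 0 0.003")

```text
time_s: 5.7
eef_pos: [533.3, -111.5, 172.2]
ee_rot: [-2.456, -0.125, 0.163]
wrist_force: [3.9, -5.1, -1.2]
width: 0.102
gripper_force: 50.0
```

```bash
python3 chk.py
```

```text
t 5.7 [ 533.28 -111.46  172.22] [-2.46 -0.13  0.16] q [ 0.6   0.6  -0.15  1.67 -0.55  1.27 -0.64] F [ 3.93 -5.07 -1.15] T [-1.4  -0.18 -0.25] w 9.352911365750991 49.996857047080994
tcp e1,e2,u 1.3874808043223754 -4.80563274443835 40.89417558750861 F tool [ 2.89  5.33 -2.39] T tool [-1.43  0.01  0.09]
rot from start [-0.19 -0.02 52.89]
```

Emit:
play_rows(series="0 0 4 0 0 0 0.003; 0 0 0 0 0 0 0.003; 0 0 0 0 0 0 0.003")

```text
time_s: 6.08
eef_pos: [533.3, -111.5, 172.2]
ee_rot: [-2.451, -0.082, 0.111]
wrist_force: [3.9, -4.8, -1.9]
width: 0.114
gripper_force: 52.2
```

```bash
python3 chk.py
```

```text
t 6.08 [ 533.35 -111.48  172.18] [-2.45 -0.08  0.11] q [ 0.58  0.6  -0.14  1.67 -0.56  1.27 -0.7 ] F [ 3.86 -4.8  -1.94] T [-1.66 -0.99  0.61] w 10.434752025843578 52.20790716150077
tcp e1,e2,u 1.345403093069215 -4.872398083050823 40.88017006044523 F tool [ 3.14  5.41 -1.62] T tool [-1.7   0.14 -1.09]
rot from start [-0.2  -0.04 56.73]
```

Emit:
play_rows(series="0 0 4 0 0 0 0.003; 0 0 0 0 0 0 0.003; 0 0 0 0 0 0 0.003")

```text
time_s: 6.45
eef_pos: [533.6, -111.5, 172.3]
ee_rot: [-2.448, -0.038, 0.057]
wrist_force: [3.9, -5.4, -1.7]
width: 0.124
gripper_force: 55.7
```

```bash
python3 chk.py
```

```text
t 6.45 [ 533.58 -111.47  172.26] [-2.45 -0.04  0.06] q [ 0.57  0.6  -0.12  1.67 -0.57  1.28 -0.76] F [ 3.94 -5.4  -1.67] T [-1.73 -1.31  0.64] w 11.369699086200162 55.674995770677924
tcp e1,e2,u 1.4042605366825205 -5.107701008691362 40.938288553001584 F tool [ 3.56  5.47 -2.2 ] T tool [-1.77  0.48 -1.32]
rot from start [-0.23 -0.02 60.7 ]
```

The torque about the tool axis jumped from about 0 to −1.3 N m and the pads were forced open, so the nut is against its stop after about 55° (0.95 rad). I'll release and back off.

Emit:
play_rows(series="0 0 0 0 0 0 0.045; 0 0 0 0 0 0 0.045; 0 0 0 0 0 0 0.045; 0 0 0 0 0 -0.015 0.045; 0 0 0 0 0 -0.03 0.045; 0 0 0 0 0 -0.04 0.045; 0 0 0 0 0 -0.04 0.045; 0 0 0 0 0 0 0.045")

```text
time_s: 7.45
eef_pos: [534.4, -194.2, 270.7]
ee_rot: [-2.449, -0.038, 0.052]
wrist_force: [0.2, -0.6, -0.5]
width: 0.496
gripper_force: 0.0
```

```bash
python3 - <<'E'
from st import *
o=obs()
d={n:get_image(n) for n in("scene","top","wrist")};pickle.dump((o,d),open('d1.pkl','wb'))
f=lambda i,k:cv2.resize(cv2.convertScaleAbs(i,alpha=1.6),None,fx=k,fy=k,interpolation=cv2.INTER_CUBIC)
a=f(d['wrist']['img'][100:260,180:380],2);b=f(d['scene']['img'][165:325,205:355],3.75);
c=np.zeros((600,790,3),np.uint8);c[:,:562]=b[:,:562];k=f(d['wrist']['img'][150:250,235:311],3);c[:300,562:]=k
t=f(d['top']['img'][170:220,190:266],3);c[300:450,562:790]=t
cv2.imwrite('pics/c1.png',c)
E
```

```text
t 7.45 [ 534.35 -194.15  270.74] [-2.45 -0.04  0.05] q [ 0.65  0.57 -0.08  1.45 -0.52  1.55 -0.8 ] F [ 0.19 -0.56 -0.46] T [-0.74  0.04 -0.02] w 45.48916462669931 0.0
```

View pics/c1.png

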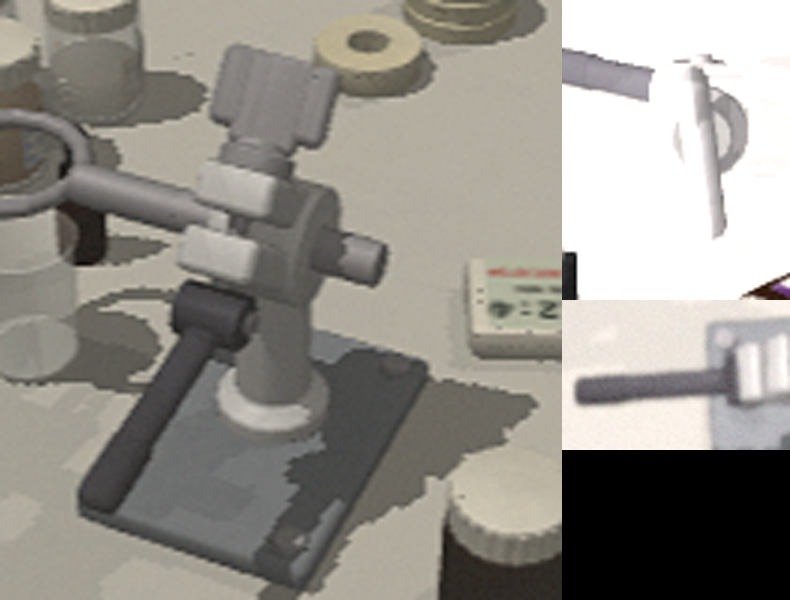

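```bash
python3 - <<'E'
from st import *
o,d=pickle.load(open('d1.pkl','rb'));T,S=d['top'],d['scene']
sp=lambda x,y:(205+x/3.75,165+y/3.75);tq=lambda x,y:(190+(x-562)/3,170+(y-300)/3)
a=EAR+1.5*e1-2*e2
h=lineclose(*ray(S,sp(213,315)),a,u);H=a+u*h[0];print('hinge',h,R.T@(H-C))
x,r=tri([T,S],[tq(579,390),sp(97,497)]);print('tip',R.T@(x-C),r,np.linalg.norm(x-H))
v=R.T@(x-H);ang=np.arctan2(v[2],v[0]);print('lever angle',np.degrees(ang),np.radians(40)-ang)
for t in(ang,np.radians(40)):
    print(np.degrees(t),'lever_grip world',H+R@np.array([np.cos(t),0,np.sin(t)])*85)
# pregrasp: tool vertical (down), closing along stand y
dn=frame(np.array([0,0,-1.]),e2)
Q0=Ro.from_euler('xyz',o['ee_rot']).as_matrix()
if Q0[:,1]@dn[:,1]<0: dn=frame(np.array([0,0,-1.]),-e2)
g=H+R@np.array([np.cos(ang),0,np.sin(ang)])*85
print('y axes',Q0[:,1],dn[:,1],'g',g)
plan(o,g+np.array([0,0,130-19]),dn,10,0.045)
E
```

```text
hinge (np.float64(-38.18992134920335), np.float64(1.0027026974799702)) [ 45.7   -2.   111.71]
tip [146.82   1.64  99.79] [np.float64(0.2160549451959155), np.float64(0.21605494519604465)] 101.88602768647395
lever angle -6.723758414050427 0.815483423231584
-6.723758414050427 lever_grip world [528.58  23.83 101.76]
40.0 lever_grip world [528.85   4.53 166.35]
y axes [ 0.06 -0.77 -0.64] [1.   0.01 0.  ] g [528.58  23.83 101.76]
total rot deg [-29.8 -31.9 -83.3] shift m (initial axes) [ 0.   -0.13  0.18]
-3.0 -3.2 -8.3 0.0003 -0.0131 0.0184 0.045; -3.0 -3.2 -8.3 0.0033 -0.0137 0.0176 0.045; -3.0 -3.2 -8.3 0.0063 -0.0139 0.0166 0.045; -3.0 -3.2 -8.3 0.0092 -0.0137 0.0155 0.045; -3.0 -3.2 -8.3 0.0119 -0.0129 0.0142 0.045; -3.0 -3.2 -8.3 0.0145 -0.0117 0.0128 0.045; -3.0 -3.2 -8.3 0.0167 -0.0100 0.0114 0.045; -3.0 -3.2 -8.3 0.0186 -0.0080 0.0099 0.045
-3.0 -3.2 -8.3 0.0201 -0.0057 0.0085 0.045; -3.0 -3.2 -8.3 0.0212 -0.0031 0.0071 0.045
```

```bash
python3 - <<'E'
from st import *
o=obs()
dn=frame(np.array([0,0,-1.]),-e2);g=np.array([528.6,23.8,101.8])
o2=dict(o);o2['eef_pos']=o['eef_pos']+np.array([0,0,80])
print('up in tool axes',Ro.from_euler('xyz',o['ee_rot']).inv().apply([0,0,.08]))
plan(o2,g+np.array([0,0,80+111]),dn,10,0.045)
E
```

```text
t 7.6 [ 533.4  -190.17  268.11] [-2.44 -0.03  0.06] q [ 0.64  0.57 -0.08  1.45 -0.52  1.55 -0.8 ] F [ 0.1   0.53 -0.27] T [-0.74  0.01 -0.01] w 44.962733677198194 0.0
up in tool axes [ 0.   -0.05 -0.06]
total rot deg [-30.3 -31.9 -83.1] shift m (initial axes) [ 0.01 -0.13  0.18]
-3.0 -3.2 -8.3 0.0005 -0.0128 0.0180 0.045; -3.0 -3.2 -8.3 0.0034 -0.0135 0.0172 0.045; -3.0 -3.2 -8.3 0.0063 -0.0137 0.0162 0.045; -3.0 -3.2 -8.3 0.0091 -0.0134 0.0151 0.045; -3.0 -3.2 -8.3 0.0118 -0.0126 0.0138 0.045; -3.0 -3.2 -8.3 0.0143 -0.0114 0.0124 0.045; -3.0 -3.2 -8.3 0.0165 -0.0098 0.0110 0.045; -3.0 -3.2 -8.3 0.0183 -0.0078 0.0096 0.045
-3.0 -3.2 -8.3 0.0198 -0.0055 0.0081 0.045; -3.0 -3.2 -8.3 0.0208 -0.0029 0.0068 0.045
```

Emit:
play_rows(series="0 0 0 0 -0.025 -0.03 0.045; 0 0 0 0 -0.025 -0.03 0.045; -3 -3.2 -8.3 0 -0.013 0.018 0.045; -3 -3.2 -8.3 0.003 -0.013 0.017 0.045; -3 -3.2 -8.3 0.006 -0.014 0.016 0.045; -3 -3.2 -8.3 0.009 -0.013 0.015 0.045; -3 -3.2 -8.3 0.012 -0.013 0.014 0.045; -3 -3.2 -8.3 0.014 -0.011 0.012 0.045")

```text
time_s: 8.6
eef_pos: [526.4, -61.7, 312.6]
ee_rot: [-2.875, -0.147, 0.987]
wrist_force: [-0.3, -0.7, -0.1]
width: 0.488
gripper_force: 0.0
```

Emit:
play_rows(series="-3 -3.2 -8.3 0.017 -0.01 0.011 0.045; -3 -3.2 -8.3 0.018 -0.008 0.01 0.045; -3 -3.2 -8.3 0.02 -0.005 0.008 0.045; -3 -3.2 -8.3 0.021 -0.003 0.007 0.045; 0 0 0 0 0 0 0.045; 0 0 0 0 0 0 0.045")

```text
time_s: 9.35
eef_pos: [524.7, 22.7, 290.7]
ee_rot: [-3.136, -0.001, 1.584]
wrist_force: [-0.0, -0.1, 0.5]
width: 0.49
gripper_force: 0.0
```

```bash
python3 - <<'E'
from st import *
o=obs()
w=get_image('wrist');pickle.dump((o,w),open('w3.pkl','wb'));cv2.imwrite('pics/w3.png',w['img'])
dn=frame(np.array([0,0,-1.]),-e2);g=np.array([528.6,23.8,101.8])
plan(o,g+np.array([0,0,-19]),dn,8,0.045)
E
```

```text
t 9.35 [524.7   22.66 290.69] [-3.14 -0.    1.58] q [ 0.19  0.26 -0.42  1.69  0.11  1.22 -0.24] F [-0.02 -0.06  0.54] T [-0.04 -0.18 -0.  ] w 45.02747296278784 0.0
total rot deg [-0.3 -0.  -0.1] shift m (initial axes) [0.   0.01 0.21]
-0.0 -0.0 -0.0 0.0001 0.0006 0.0260 0.045; -0.0 -0.0 -0.0 0.0001 0.0006 0.0260 0.045; -0.0 -0.0 -0.0 0.0001 0.0006 0.0260 0.045; -0.0 -0.0 -0.0 0.0001 0.0006 0.0260 0.045; -0.0 -0.0 -0.0 0.0001 0.0006 0.0260 0.045; -0.0 -0.0 -0.0 0.0001 0.0005 0.0260 0.045; -0.0 -0.0 -0.0 0.0001 0.0005 0.0260 0.045; -0.0 -0.0 -0.0 0.0001 0.0005 0.0260 0.045
```

View pics/w3.png

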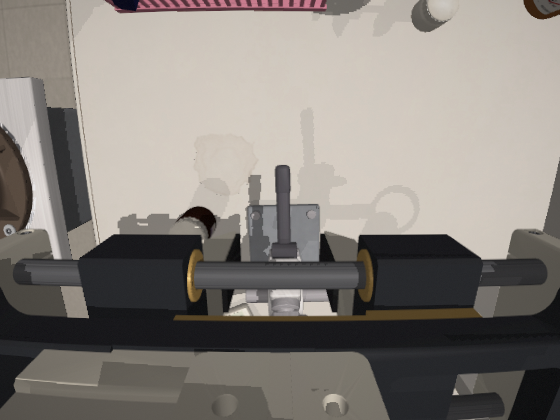

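The lever paddle runs vertically at column 283 with its end at row 166. That puts the end at about y ≈ 42 mm, x ≈ 528.7 mm, which agrees with triangulation. I'll go down and grip.

Emit:
play_rows(series="0 0 0 0 0.001 0.03 0.045; 0 0 0 0 0.001 0.03 0.045; 0 0 0 0 0.001 0.03 0.045; 0 0 0 0 0.001 0.03 0.045; 0 0 0 0 0 0.03 0.045; 0 0 0 0 0 0.03 0.045; 0 0 0 0 0 0.02 0.045; 0 0 0 0 0 0.008 0.045")

```text
time_s: 10.4
eef_pos: [527.8, 21.6, 81.7]
ee_rot: [-3.135, -0.0, 1.582]
wrist_force: [0.6, -0.3, -0.8]
width: 0.493
gripper_force: 0.0
```

Emit:
play_rows(series="0 0 0 0 0 0 0.01; 0 0 0 0 0 0 0.01; 0 0 0 0 0 0 0.01; 0 0 0 0 0 0 0.01; 0 0 0 0 0 0 0.01", grip_force=40)

```text
time_s: 11.02
eef_pos: [527.8, 23.0, 83.4]
ee_rot: [-3.137, -0.0, 1.585]
wrist_force: [-5.6, 0.1, 4.7]
width: 0.191
gripper_force: 40.0
```

```bash
python3 - <<'E'
from st import *
o=obs()
H=W([45.7,-2,111.7]);H[0]=o['eef_pos'][0]
r=o['eef_pos']+np.array([0,0,19])-H;L=np.hypot(r[1],r[2]);a0=np.arctan2(r[2],r[1]);print('H',H,'L',L,np.degrees(a0))
# arc plan: grasp follows circle, tool tilts by half; rows of tool deltas
n=12;da=np.radians(40)-a0;tilt=np.radians(22)
Q0=Ro.from_euler('xyz',o['ee_rot']);prev=None
def pose(f):
    a=a0+da*f;Qi=Ro.from_rotvec([tilt*f,0,0])*Q0;G=H+L*np.array([0,np.cos(a),np.sin(a)]);return G+Qi.apply([0,0,19]),Qi
for i in range(n):
    p,q=pose(i/n);p2,q2=pose((i+1)/n)
    print(np.degrees((q.inv()*q2).as_rotvec()).round(2),q.inv().apply(p2-p).round(2))
E
```

```text
t 11.03 [527.77  23.02  83.37] [-3.14 -0.    1.58] q [ 0.13  0.48 -0.37  1.94  0.24  0.77 -0.36] F [-5.62  0.12  4.69] T [-0.04  1.03  0.14] w 17.55670837854827 40.00798523426056
H [527.77 -60.58 111.7 ] L 84.11605904142229 -6.365107492645982
[-0.03  1.83 -0.01] [ 1.05 -0.01 -5.66]
[-0.03  1.83 -0.01] [ 0.85 -0.02 -5.68]
[-0.03  1.83 -0.01] [ 0.65 -0.02 -5.68]
[-0.03  1.83 -0.01] [ 0.45 -0.02 -5.68]
[-0.03  1.83 -0.01] [ 0.25 -0.03 -5.67]
[-0.03  1.83 -0.01] [ 0.05 -0.03 -5.65]
[-0.03  1.83 -0.01] [-0.15 -0.03 -5.63]
[-0.03  1.83 -0.01] [-0.35 -0.03 -5.6 ]
[-0.03  1.83 -0.01] [-0.55 -0.04 -5.56]
[-0.03  1.83 -0.01] [-0.75 -0.04 -5.52]
[-0.03  1.83 -0.01] [-0.94 -0.04 -5.47]
[-0.03  1.83 -0.01] [-1.13 -0.04 -5.41]
```

Emit:
play_rows(series="0 1.8 0 0.001 0 -0.0057 0.01; 0 1.8 0 0.0008 0 -0.0057 0.01; 0 1.8 0 0.0006 0 -0.0057 0.01; 0 1.8 0 0.0004 0 -0.0057 0.01; 0 1.8 0 0.0002 0 -0.0057 0.01; 0 1.8 0 0 0 -0.0057 0.01; 0 0 0 0 0 0 0.01", grip_force=50)

```text
time_s: 11.9
eef_pos: [527.5, 23.8, 116.6]
ee_rot: [-3.135, -0.191, 1.583]
wrist_force: [-2.3, 2.9, -5.1]
width: 0.186
gripper_force: 49.9
```

```bash
cat > lv.py <<'E'
from st import *
o=obs();Q=Ro.from_euler('xyz',o['ee_rot'])
H=np.array([527.8,-60.6,111.7]);r=o['eef_pos']-Q.apply([0,0,19])-H
print('L',np.hypot(r[1],r[2]),'ang',np.degrees(np.arctan2(r[2],r[1])),'Ftool',Q.inv().apply(o['wrist_force']))
E
python3 lv.py
```

```text
t 11.9 [527.48  23.8  116.62] [-3.14 -0.19  1.58] q [ 0.36  0.47 -0.5   1.9   0.04  0.81 -0.11] F [-2.27  2.94 -5.11] T [0.69 0.31 0.27] w 17.088695906611633 49.94874358177185
L 84.15825527543554 ang 16.26484247824891 Ftool [ 1.94 -2.19  5.59]
```

Emit:
play_rows(series="0 1.8 0 -0.0002 0 -0.0056 0.01; 0 1.8 0 -0.0004 0 -0.0056 0.01; 0 1.8 0 -0.0006 0 -0.0056 0.01; 0 1.8 0 -0.0008 0 -0.0055 0.01; 0 0 0 0 0 0 0.01")

```text
time_s: 12.52
eef_pos: [527.6, 17.3, 137.7]
ee_rot: [-3.135, -0.317, 1.583]
wrist_force: [-1.8, 5.4, -7.3]
width: 0.191
gripper_force: 50.0
```

```bash
python3 lv.py
```

```text
t 12.53 [527.63  17.3  137.75] [-3.13 -0.32  1.58] q [ 0.5   0.48 -0.57  1.87 -0.08  0.86  0.05] F [-1.82  5.42 -7.31] T [0.77 0.11 0.34] w 17.504797208037505 49.97916877269745
L 84.40641907662707 ang 31.49495529443587 Ftool [ 2.88 -1.69  8.65]
```

Emit:
play_rows(series="0 1.8 0 -0.0009 0 -0.0055 0.01; 0 1 0 -0.0011 0 -0.0054 0.01; 0 0 0 0 0 0 0.01; 0 0 0 0 0 0 0.01")

```text
time_s: 13.02
eef_pos: [527.9, 11.8, 147.5]
ee_rot: [-3.135, -0.366, 1.583]
wrist_force: [0.7, 4.8, -8.2]
width: 0.186
gripper_force: 50.0
```

```bash
python3 lv.py
```

```text
t 13.03 [527.88  11.77 147.53] [-3.14 -0.37  1.58] q [ 0.56  0.49 -0.6   1.85 -0.12  0.89  0.11] F [ 0.66  4.82 -8.2 ] T [ 0.51 -0.08  0.23] w 17.096770443058308 49.9994158744812
L 84.68407041080376 ang 39.24725295257126 Ftool [1.57 0.78 9.37]
```

Emit:
play_rows(series="0 0.5 0 -0.001 0 -0.0028 0.01; 0 0 0 0 0 0 0.01; 0 0 0 0 0 0 0.01")

```text
time_s: 13.4
eef_pos: [527.8, 10.2, 149.7]
ee_rot: [-3.135, -0.375, 1.584]
wrist_force: [-3.5, 6.8, -8.8]
width: 0.189
gripper_force: 50.0
```

```bash
python3 lv.py
```

```text
t 13.4 [527.79  10.21 149.73] [-3.13 -0.37  1.58] q [ 0.57  0.49 -0.6   1.85 -0.13  0.9   0.12] F [-3.53  6.78 -8.84] T [0.71 0.29 0.3 ] w 17.311598390640896 49.95265781879425
L 84.74532145112514 ang 41.10450304201725 Ftool [ 3.11 -3.37 10.74]
```

Emit:
play_rows(series="0 0.5 0 -0.001 0 -0.0028 0.01; 0 0 0 0 0 0 0.01; 0 0 0 0 0 0 0.01")

```text
time_s: 13.78
eef_pos: [528.0, 8.4, 152.1]
ee_rot: [-3.135, -0.384, 1.584]
wrist_force: [-1.2, 7.4, -9.9]
width: 0.188
gripper_force: 50.0
```

```bash
python3 lv.py
```

```text
t 13.78 [527.98   8.38 152.07] [-3.14 -0.38  1.58] q [ 0.58  0.49 -0.61  1.85 -0.14  0.91  0.13] F [-1.25  7.44 -9.92] T [0.81 0.15 0.33] w 17.2182641232351 49.99398350715637
L 84.80309995067557 ang 43.14562569801342 Ftool [ 3.2  -1.07 12.  ]
```

Emit:
play_rows(series="0 0.5 0 -0.001 0 -0.0028 0.01; 0 0 0 0 0 0 0.01; 0 0 0 0 0 0 0.01")

```text
time_s: 14.15
eef_pos: [527.6, 7.2, 153.7]
ee_rot: [-3.134, -0.393, 1.584]
wrist_force: [5.0, 12.3, -17.5]
width: 0.189
gripper_force: 50.1
```

```bash
python3 lv.py
```

```text
t 14.15 [527.58   7.23 153.7 ] [-3.13 -0.39  1.58] q [ 0.59  0.5  -0.61  1.84 -0.15  0.92  0.14] F [  5.02  12.25 -17.46] T [ 0.84 -1.31 -0.03] w 17.364893074441827 50.13229429721832
L 84.93063444951976 ang 44.51741913678447 Ftool [ 4.56  5.34 20.76]
```

Emit:
play_rows(series="0 0.5 0 -0.001 0 -0.0028 0.01; 0 0 0 0 0 0 0.01; 0 0 0 0 0 0 0.01")

```text
time_s: 14.52
eef_pos: [527.2, 6.1, 155.2]
ee_rot: [-3.133, -0.403, 1.585]
wrist_force: [7.0, 16.0, -27.4]
width: 0.192
gripper_force: 50.1
```

```bash
python3 - <<'E'
exec(open('lv.py').read())
b=get_image('scene');pickle.dump((o,b),open('s4.pkl','wb'))
cv2.imwrite('pics/s4.png',cv2.resize(cv2.convertScaleAbs(b['img'][140:300,170:370],alpha=1.8),None,fx=3.75,fy=3.75,interpolation=cv2.INTER_CUBIC))
E
```

```text
t 14.53 [527.2    6.09 155.2 ] [-3.13 -0.4   1.58] q [ 0.6   0.5  -0.61  1.84 -0.15  0.92  0.16] F [  7.04  16.01 -27.43] T [ 0.92 -1.72 -0.16] w 17.660690413219836 50.10841727256775
L 85.01748793842158 ang 45.82464143018775 Ftool [ 3.88  7.52 31.41]
```

View pics/s4.png

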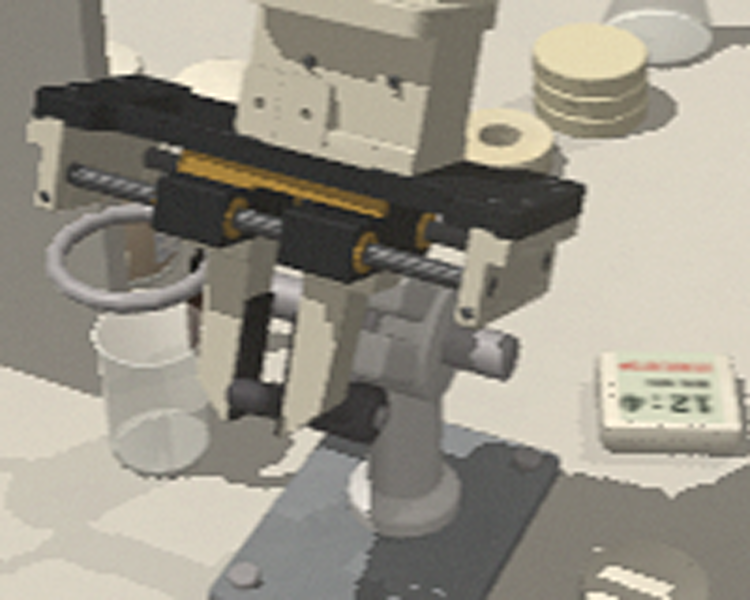

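The force jumped from 12 to 21 to 31 N over the last small steps, so the lever is hard home. The picture shows the gripper holding the paddle at (260,400), with the beaker, ring and timer undisturbed. I'll ease slightly, release and retreat straight up.

Emit:
play_rows(series="0 0 0 0 0 0.002 0.01; 0 0 0 0 0 0 0.01; 0 0 0 0 0 0 0.04; 0 0 0 0 0 0 0.04; 0 0 0 0 0 0 0.04; 0 0 0 0 0 0 0.04")

```text
time_s: 15.32
eef_pos: [529.3, 3.2, 155.5]
ee_rot: [-3.138, -0.398, 1.582]
wrist_force: [0.1, -0.1, 0.1]
width: 0.433
gripper_force: 0.0
```

Emit:
play_rows(series="0 0 0 0.006 0 -0.014 0.04; 0 0 0 0.01 0 -0.024 0.04; 0 0 0 0.012 0 -0.03 0.04; 0 0 0 0.015 0 -0.037 0.04; 0 0 0 0.015 0 -0.037 0.04; 0 0 0 0.03 0 0 0.04; 0 0 0 0.04 0 0 0.04; 0 0 0 0 0 0 0.04")

```text
time_s: 16.32
eef_pos: [528.5, 70.3, 338.7]
ee_rot: [-3.141, -0.399, 1.589]
wrist_force: [0.6, -1.0, -0.8]
width: 0.435
gripper_force: 0.0
```

```bash
python3 - <<'E'
exec(open('lv.py').read())
b=get_image('scene');t=get_image('top')
f=lambda i,k:cv2.resize(cv2.convertScaleAbs(i,alpha=1.7),None,fx=k,fy=k,interpolation=cv2.INTER_CUBIC)
A=f(b['img'][165:345,180:380],3);B=f(t['img'][100:290,190:290],2)
c=np.zeros((560,800,3),np.uint8);c[:540,:600]=A;c[:380,600:]=B;cv2.imwrite('pics/f.png',c)
E
```

```text
t 16.32 [528.54  70.32 338.72] [-3.14 -0.4   1.59] q [ 0.55  0.31 -0.67  1.62 -0.22  1.26 -0.01] F [ 0.6  -0.95 -0.85] T [-0.48 -0.11  0.03] w 39.90294283418928 0.0
L 273.9620988162435 ang 63.19704940788914 Ftool [-1.21  0.58  0.4 ]
```

View pics/f.png

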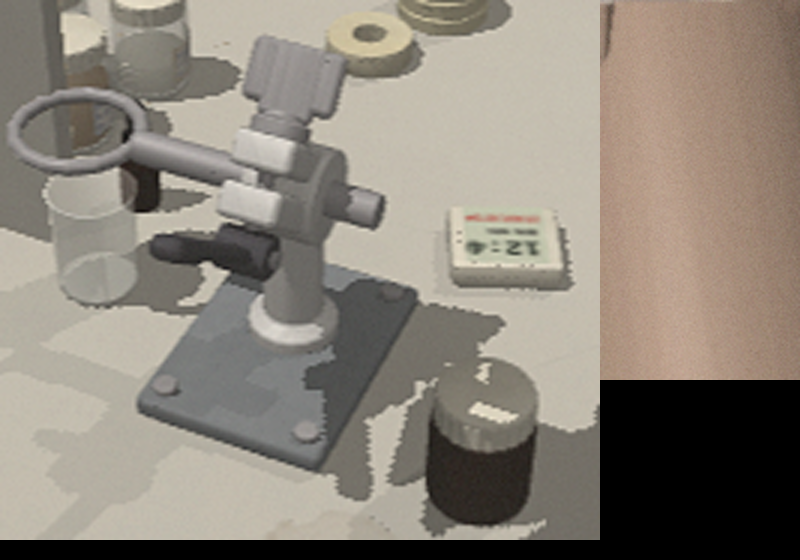

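The lever is now up, with its end at crop (158,246). The wing and the four objects are where they should be. I'll check the lever angle by casting that ray onto the lever plane.

```bash
python3 - <<'E'
from h import *
d,T,S,tp,sp=geom()
q=lambda x,y:(180+x/3,165+y/3)
for pl in (-2,0):
    f=lambda p:R.T@(planeint(*ray(S,q(*p)),W([0,pl,0]),e2)-C)
    for tip in[(154,246),(162,247)]:
        t=f(tip);h=np.array([45.7,0,111.7]);v=t-h;print(pl,t,np.hypot(v[0],v[2]),np.degrees(np.arctan2(v[2],v[0])))
E
```

```text
-2 [131.25124565  -2.         178.21441881] 108.3659704067359 37.864366717610984
-2 [124.50726467  -2.         172.67166444] 99.63999613176667 37.7284307861875
0 [ 1.34464218e+02 -6.53751151e-15  1.81289301e+02] 112.79076739968531 38.09570830615602
0 [ 1.27765882e+02 -2.69994652e-15  1.75784062e+02] 104.12288893791842 37.98576332175029
```

The measured angle is about 38–40°, which agrees with home and with the hard-stop force.

```bash
python3 -c "
from workcell import *
print(finish_job())"
```

```text
the job is handed in; nothing more can be done
None
```

I turned the wing nut clockwise to its hard stop with the lever still open, then swung the lever up to its stop and let go; the arm is clear, and the beaker, jar, timer and dropper bottle look unmoved in the last picture; handed in at about 16 s.

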